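# Put the cartons of a packing rack in order and close the end stop

## Task

The three tomato cartons in the packing rack each stand behind the wrong colour tag: rearrange them so that each stands upright in the rack behind the tag of its own colour (the table in front of the rack is free for parking one meanwhile). Finish with the yellow end stop slid up so that the whole row is packed snug against the end wall, and leave the two tins in front of the rack where they stand.

Things in the scene. Friction and masses are not known exactly. Their poses are not given: they have to be found in the camera images.
- green_centre (a point): centre (47 mm above the underside) of the loose tomato carton that is strong green with a white lower edge, green top; 62 x 98 x 94 mm tall, about 0.3 kg. Its z is up, y along the 98 mm, x across the 62 mm. It stands in the rack with its 98 mm along the row and is gripped from above across the 62 mm; which way round does not matter.
- olive_centre (a point): centre (47 mm above the underside) of the loose tomato carton that is pale olive green, also on top; 62 x 98 x 94 mm tall, about 0.3 kg. Its z is up, y along the 98 mm, x across the 62 mm. It stands in the rack with its 98 mm along the row and is gripped from above across the 62 mm; which way round does not matter.
- red_centre (a point): centre (47 mm above the underside) of the loose tomato carton that is tomato red on all sides and on top, with a cream label; 62 x 98 x 94 mm tall, about 0.3 kg. Its z is up, y along the 98 mm, x across the 62 mm. It stands in the rack with its 98 mm along the row and is gripped from above across the 62 mm; which way round does not matter.
- tag_green: fixed flat strong green tag, 25 x 85 x 4 mm, on the rack's front ledge: the place of the carton of this colour. Origin under its centre, 8 mm above the table; axes parallel to the rack's. The middle of the carton's place lies 60.5 mm along +x, in the channel. Tags are 110 mm apart, so cartons set there have 12 mm between them.
- tag_olive: fixed flat pale olive tag, 25 x 85 x 4 mm, on the rack's front ledge: the place of the carton of this colour. Origin under its centre, 8 mm above the table; axes parallel to the rack's. The middle of the carton's place lies 60.5 mm along +x, in the channel. Tags are 110 mm apart, so cartons set there have 12 mm between them.
- tag_red: fixed flat red tag, 25 x 85 x 4 mm, on the rack's front ledge: the place of the carton of this colour. Origin under its centre, 8 mm above the table; axes parallel to the rack's. The middle of the carton's place lies 60.5 mm along +x, in the channel. Tags are 110 mm apart, so cartons set there have 12 mm between them.
- rack: fixed grey rack, a channel along its y; x away from the robot; origin on the table under the channel's centre line. Floor 8 mm thick, y -262 to 193 mm; low rails, tops at 22 mm, inner faces at x = +-42. End wall at the +y end: inner face y = 175, 98 mm high. Carton places at y = 120, 10, -100. Tag ledge to x = -75; the table in front of it is free for parking.
- stop_grip (a point): on the black post (22 mm in rack x, 18 in y) of the yellow end stop, 74 mm above the table, post top at 94. Slides along rack y only, stays where left (2.5 N friction). Its face plate (76 wide, 81 high, 8 thick) is on the +y side, 36 mm from the post; the face is 53 mm to +y of this point, at start y = -185 to -165. Pushed to +y it packs the row (5 to 12 N).
- tin_a_centre (a point): centre (55 mm up) of a standing white tin with red bands and metal lid, 75 mm across, 110 mm tall, to the left in front of the rack; a bystander
- tin_b_centre (a point): centre (55 mm up) of a standing white and green tub-shaped tin with a white lid, 78 mm across, 112 mm tall, to the right in front of the rack; a bystander
Things that resemble listed ones, but are neither listed nor needed, are in the scene too. Leave any orange look-alike of the part that bears red_centre alone. Leave any purple look-alike of the part that bears green_centre alone.

How it is judged:
By the outcome, as a careful person would: the job done as asked, in the order asked, and still so for the second after the job is handed in, with the robot touching nothing.
It also fails if it takes over 112 s, if anything falls off the work surface, if the arm or the gripper's body presses on something with over 40 N, if the wrist force passes 120 N, or if a joint passes its speed limit or range.

## Robot

A 6-joint arm with a two-finger parallel gripper is mounted at the origin on a cart in front of the work surface, level with it; the furniture and walls round the work are solid. World frame = base frame: x ahead of the robot, y to its left, z up, the work surface at z = 0. Lengths are in m, angles in rad, forces in N, time in s.
With the tool pointing down it reaches from about 0.275 to 0.825 m from the base axis. Payload 5.2 kg.
Tool frame: the origin (TCP) lies midway between the tips of the shut fingers; the grasp point (between the pads) lies 19 mm behind it (bot.hold_point_z is the distance from the TCP to the grasp point, in m); z points along the fingers, y is the line along which they close (so a half turn about z gives the same grasp; the last joint's range is limited). The gripper opens to 93 mm and grips with 3 to 60 N. Pads are 15 mm wide; open, the fingers measure 128 mm over their backs; the gripper's body (75 mm by 188 mm) begins 65 mm behind the grasp point.
Start: joints at [0.94, 0.259, 1.535, -0, 1.348, -0.203], TCP at [0.228, 0.5, 0.219] pointing down, gripper open.
Joint ranges: [-3.14, 3.14], [-0.91, 2.08], [0.19, 2.58], [-1.22, 4.36], [0.22, 2.71], [-3.12, 3.12]. Speed limits (rad/s): [2.57, 2.57, 3.14, 3.14, 3.14, 3.14].

## Interface

Orientations are given as a unit quaternion [w, x, y, z].
In Python, from rig import bot gives the robot as it stands.
- The arm moves only by the tool step_arm, never from a script. Its argument "commands" is a list of rows, each an object with "dp": the shift along the tool's x, y, z in m, a list of three; "turn": the turn, a rotation vector about the tool's x, y, z in degrees, a list of three; "claw": the closure, from -1 (fully open) to 1 (shut), so that 0 is half open. A call has 1 to 20 rows; each row is the pose to reach, as a shift and turn from the pose commanded when the call began, along the tool's axes at that moment; what a row does not reach only later rows make up. A row lasts 1/10 s, in which the tool goes at most 50 mm and 8.59 degrees, less where a joint would pass 70% of its speed; a pose out of reach is approached as far as the arm can. A call with a gripper value outside its range is refused whole. The fingers move at their own pace and stop on an object; "grip_force" is the grip in N (left out, the last holds). Time passes only in rows, so rows that repeat a pose let the fingers close. It gives the time, the measured TCP pose, the force, the opening and the grip force at its end, in the units of the state.
- bot.observe(): the state, without advancing time (a new reading comes with each control period).
- bot.read_camera(name): name is "scene" or "top" or "wrist"; returns a dict with "image" (384x512x3 uint8, red, green, blue), "z_map" (384x512 float32, m along the optical axis (not along the pixel's ray), 0 where there is no reading), "K" (3x3 intrinsics, pixels), "rvec" (rotation vector, rad) and "tvec" (3), from world to camera coordinates, as OpenCV has them. Camera axes: x right, y down, z forward; pixel columns grow to the right and rows downward; lengths in m; the calibration is good to about 2 mm. The wrist camera is an equidistant fisheye: a pixel r from the principal point sees the ray r / f radians off the axis. A picture is of the moment at which its call begins.
- bot.job_done(): hands the job in; it is judged then, once.
The state is a dict: "time_s": time; "qpos": joint angles; "qvel": joint speeds; "tau": joint torques, N m; "tcp_pos": TCP position; "ee_rot": TCP orientation; "ft_force": force on the tool from outside, world axes, zero at the start; "torque": the same for the moment, N m; "width": opening from 0.0 (shut) to 1.0 (fully open); "grasp_force": force on a finger pad.
Only numpy, scipy, OpenCV 4.12 (cv2) and the standard library are available. Lean on these libraries where they do the work, as an engineer would, in place of code of your own. Each camera call takes 0.05 s, during which the arm holds its last target. There are 200 camera calls.

## Working session

There is one attempt and no reset: what is moved stays moved. The work goes in short steps, Python scripts to look and compute and a tool call to move; the robot and the scene stay as the last step left them, time stands still between calls to the robot, and variables do not carry over. Pictures are saved under pics/ and viewed, at most 14 in all, crops included, and the job is handed in when it is done.

Besides the shell and the picture viewer there is one more tool, called after "Request:" as a command line: name --argument value ..., lists and objects as JSON in quotes. step_arm: Moves the arm, as the interface text tells. Its arguments: {"type":"object","properties":{"commands":{"type":"array"},"grip_force":{"type":"number"}},"required":["commands"]}

```bash
ls; mkdir -p pics; python3 - <<'E'
from rig import bot
import cv2,numpy as np
s=bot.observe();print(s, bot.hold_point_z)
for n in("scene","top"):
    c=bot.read_camera(n);np.savez(n+"0.npz",**c)
    cv2.imwrite(f"pics/{n}0.png",c["image"][:,:,::-1])
    print(n,c["K"],c["rvec"],c["tvec"],(c["z_map"]>0).mean())
E
```

```text
pics
{'time_s': 0.0, 'qpos': array([ 9.40188363e-01,  2.59356133e-01,  1.53603857e+00, -2.38329802e-05,
        1.34801724e+00, -2.02770360e-01]), 'qvel': array([-8.88401479e-04, -7.04026608e-04, -4.91513266e-04,  1.28210246e-03,
        1.56268362e-05,  1.61499001e-03]), 'tau': array([-1.47634641e-03, -4.37313080e+01, -2.84000587e+01,  7.17365462e-02,
        4.12887731e-02, -1.90434739e-04]), 'tcp_pos': array([0.22784703, 0.49999753, 0.21782851]), 'ee_rot': array([-3.57539923e-04,  2.12288328e-01,  9.77206651e-01, -8.36513118e-04]), 'ft_force': array([0.32915408, 0.46918078, 0.51299185]), 'torque': array([-0.00217835, -0.04630421, -0.03358824]), 'grasp_force': 0.0, 'width': 0.9996691932339307} 0.0188
scene [[351.72360182   0.         254.90933793]
 [  0.         351.72360182 187.77551841]
 [  0.           0.           1.        ]] [ 2.06441152 -0.59917315  0.30152765] [-0.41425526  0.25199252  0.85093194] 0.9874979654947916
top [[397.08924046   0.         252.8366146 ]
 [  0.         397.08924046 192.81493331]
 [  0.           0.           1.        ]] [ 2.10381318 -2.11752314  0.21552034] [0.05942707 0.5458819  1.02049692] 0.9958750406901041
```

View pics/scene0.png

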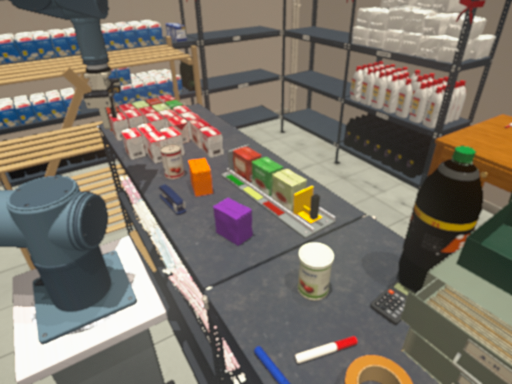

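View pics/top0.png

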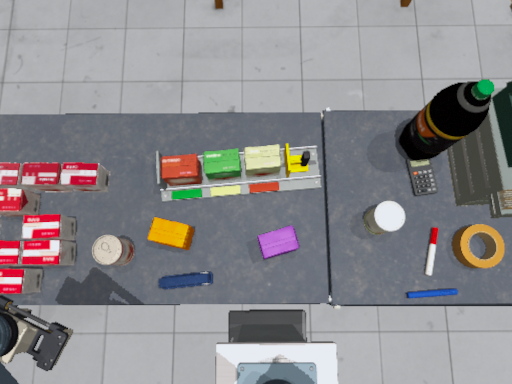

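The scene shows the orange block at (200,177) and the purple one at (233,221), with the rack row behind them. In the top view the row is red carton (181,168), green (222,163), olive (262,158) and the yellow stop with its black post (297,160). The tags are green (186,194), olive (226,190) and red (264,187).

What could be mistaken for the wanted parts:
- **Red carton (181,168):** the orange block (171,233) and the red packs at left (85,175).
- **Green carton (222,163):** the purple block (278,242) and the olive carton (262,158).

I choose the three in the rack.

```bash
cat > h.py <<'E'
import cv2,numpy as np
def load(n):
    return dict(np.load(n))
def backproj(c,u,v,z):
    """pixels -> world points on plane z"""
    R=cv2.Rodrigues(c["rvec"])[0];t=c["tvec"]
    d=np.c_[u,v,np.ones(len(u))]@np.linalg.inv(c["K"]).T@R
    o=-R.T@t
    return o+d*((z-o[2])/d[:,2])[:,None]
def cloud(c):
    h,w=c["z_map"].shape;v,u=np.mgrid[:h,:w]
    R=cv2.Rodrigues(c["rvec"])[0]
    p=np.dstack([u,v,np.ones_like(u)])@np.linalg.inv(c["K"]).T*c["z_map"][...,None]
    return (p-c["tvec"])@R
def rect(P):
    (cx,cy),(a,b),ang=cv2.minAreaRect((P[:,:2]*1000).astype(np.float32))
    if a<b:a,b,ang=b,a,ang+90
    return np.round([cx,cy,a,b,(ang+90)%180-90],1)
E
python3 - <<'E'
from h import *
c=load("top0.npz");P=cloud(c);I=c["image"];H=cv2.cvtColor(I,cv2.COLOR_RGB2HSV)
cv2.imwrite("pics/crop0.png",cv2.resize(I[130:270,80:330,::-1],None,fx=3,fy=3,interpolation=cv2.INTER_CUBIC))
for n,x,y in[("red",181,163),("green",222,158),("olive",262,153),("tagG",186,194),("tagO",226,190),("tagR",264,187),("post",306,158),("purple",278,238),("orange",171,228),("table",220,230)]:
    print(n,H[y,x],P[y,x].round(3))
E
```

```text
red [  5 185 203] [0.619 0.245 0.101]
green [ 60 130 188] [0.631 0.137 0.105]
olive [ 32  58 221] [0.644 0.031 0.103]
tagG [ 69 237 175] [0.553 0.245 0.013]
tagO [ 32  80 235] [0.564 0.132 0.015]
tagR [  5 200 205] [0.572 0.024 0.013]
post [140  17  46] [ 0.633 -0.087  0.091]
purple [143 123 215] [ 0.42  -0.008  0.093]
orange [ 22 255 234] [0.447 0.267 0.095]
table [113  25 124] [ 0.453  0.149 -0.003]
```

View pics/crop0.png

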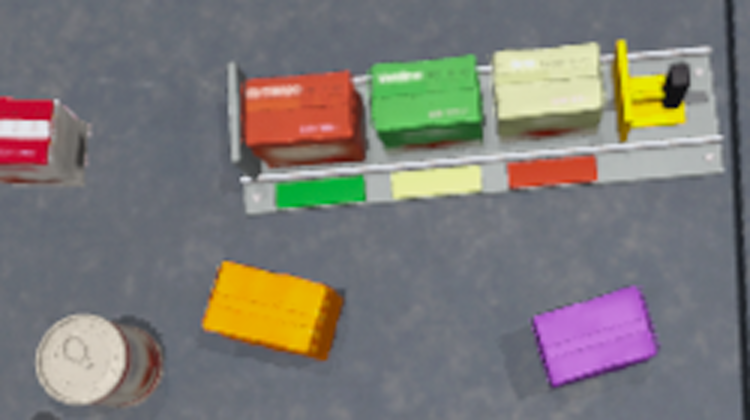

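The crop confirms it: solid red, green and olive cartons stand in the rack, with the orange block at crop (270,310), the purple one at (595,335), and the tags in order green, olive, red from the end wall.

```bash
cat >> h.py <<'E'
RNG=dict(red=((0,120,100),(9,255,255)),green=((50,90,80),(78,255,255)),olive=((25,35,150),(40,140,255)),purple=((130,80,80),(165,255,255)),orange=((11,150,120),(24,255,255)))
def find(c,name,zlo,zhi,box,zplane):
    P=cloud(c);H=cv2.cvtColor(c["image"],cv2.COLOR_RGB2HSV)
    m=cv2.inRange(H,*map(np.array,RNG[name]))>0
    m&=(P[...,2]>zlo)&(P[...,2]<zhi)&(P[...,0]>box[0])&(P[...,0]<box[1])&(P[...,1]>box[2])&(P[...,1]<box[3])
    m=cv2.morphologyEx(m.astype(np.uint8),cv2.MORPH_CLOSE,np.ones((7,7)))
    n,l,s,_=cv2.connectedComponentsWithStats(m)
    k=1+np.argmax(s[1:,4]);v,u=np.nonzero(l==k)
    return backproj(c,u,v,zplane)
E
python3 - <<'E'
from h import *
c=load("top0.npz");P=cloud(c);B=(.5,.75,-.2,.4)
T={}
for n in("green","olive","red"):
    T[n]=rect(find(c,n,-.005,.035,B,.012));print("tag",n,T[n])
for n in("green","olive","red"):print(n,rect(find(c,n,.09,.13,B,.102)))
for n in("purple","orange"):print(n,rect(find(c,n,.07,.13,(.3,.55,-.2,.4),.09)))
g,r=T["green"],T["red"];d=(g-r)[:2]
yaw=np.arctan2(-d[0],d[1]);print("rack yaw deg",np.degrees(yaw),np.hypot(*d))
R=np.array([[np.cos(yaw),-np.sin(yaw)],[np.sin(yaw),np.cos(yaw)]])
o=T["olive"][:2]+R@[60.5,-10];o2=(g+r)[:2]/2+R@[60.5,-10];print("rack origin",o,o2)
# objects in rack frame from depth
Q=(P[...,:2]*1000-o2)@R
I=c["image"].astype(int)
m=(I.max(2)<70)&(P[...,2]>.085)&(P[...,2]<.12)&(abs(Q[...,0])<60)&(Q[...,1]<-100)&(Q[...,1]>-300)
print("post top world",P[m].mean(0),"rack",Q[m].mean(0),np.ptp(Q[m],axis=0))
H=cv2.cvtColor(c["image"],cv2.COLOR_RGB2HSV)
for nm,box in(("tins",None),):
  for y0,y1 in((.3,.5),(-.35,-.15)):
    m=(P[...,2]>.095)&(P[...,2]<.125)&(P[...,0]>.3)&(P[...,0]<.6)&(P[...,1]>y0)&(P[...,1]<y1);print(P[m].mean(0),np.ptp(P[m],axis=0))
# end wall
m=(P[...,2]>.085)&(P[...,2]<.11)&(abs(Q[...,0])<50)&(Q[...,1]>165)&(Q[...,1]<230);print("wall",np.percentile(Q[m],[2,50,98],axis=0))
E
```

```text
tag green [555.  243.7  83.2  25.1 -84.6]
tag olive [563.6 134.9  85.5  27.2 -85.5]
tag red [573.   25.2  83.1  24.6 -85.5]
green [622.8 137.9  95.5  64.6 -84.4]
olive [634.5  30.3  95.7  62.  -84.4]
red [609.7 250.4  99.7  62.8 -85.6]
purple [411.5  -7.2  99.9  62.7 -72.9]
orange [437.  273.1 101.9  63.5  77.1]
rack yaw deg 4.709384339981483 219.2401651157926
rack origin [624.7167666  129.90091601] [625.1167666  129.45091601]
post top world [ 0.63890804 -0.08586119  0.09259652] rack [  -3.93278309 -215.71748943] [17.12940048 16.85438007]
[0.41254593 0.41405264 0.1050185 ] [0.24074781 0.1983489  0.02027998]
[ 0.47374221 -0.28809709  0.11112977] [0.07528957 0.07766076 0.01784335]
wall [[-43.41745013 165.4400225 ]
 [ -2.13220322 176.96882842]
 [ 43.55196712 183.77357867]]
```

```bash
cat >> h.py <<'E'
from scipy.spatial.transform import Rotation as Ro
O=np.array([.6249,.1297]);YAW=np.radians(4.7);RK=np.array([[np.cos(YAW),-np.sin(YAW)],[np.sin(YAW),np.cos(YAW)]])
def plan(*targets):
    """targets: (rack x mm, rack y mm, tcp z mm) -> dp,turn from the present pose; tool y along rack x"""
    from rig import bot
    s=bot.observe();q=s["ee_rot"];R=Ro.from_quat(np.r_[q[1:],q[0]]).as_matrix()
    rp=(s["tcp_pos"][:2]-O)@RK*1000
    print("t",round(s["time_s"],1),"rack",rp.round(1),"z",(s["tcp_pos"][2]*1000).round(1),"w",round(s["width"],3),"F",s["ft_force"].round(1),"g",round(s["grasp_force"],1),"q",s["qpos"].round(2))
    sy=np.sign(R[0,1]) or 1
    y=np.r_[RK[:,0],0]*sy;z=np.array([0,0,-1.]);Rt=np.c_[np.cross(y,z),y,z]
    print("turn",np.degrees(Ro.from_matrix(R.T@Rt).as_rotvec()).round(2))
    for x,yy,h in targets:
        p=np.r_[O+RK@np.array([x,yy])/1000,h/1000]
        print((x,yy,h),"dp",(R.T@(p-s["tcp_pos"])).round(4))
E
python3 -c "
from h import *
plan((-2,121,220))"
```

```text
t 0.1 rack [-365.4  401.6] z 217.9 w 1.001 F [-0.  -0.1 -0.5] g 0.0 q [ 0.94  0.26  1.54  0.    1.35 -0.2 ]
turn [-9.000e-02  3.000e-02  6.079e+01]
(-2, 121, 220) dp [-0.4541 -0.0676 -0.0021]
```

Request:
step_arm --commands '[{"dp":[-0.15,-0.022,-0.002],"turn":[0,0,20],"claw":-1},{"dp":[-0.3,-0.045,-0.002],"turn":[0,0,40],"claw":-1},{"dp":[-0.454,-0.0675,-0.002],"turn":[0,0,60.8],"claw":-1},{"dp":[-0.454,-0.0675,-0.002],"turn":[0,0,60.8],"claw":-1},{"dp":[-0.454,-0.0675,-0.002],"turn":[0,0,60.8],"claw":-1},{"dp":[-0.454,-0.0675,-0.002],"turn":[0,0,60.8],"claw":-1},{"dp":[-0.454,-0.0675,-0.002],"turn":[0,0,60.8],"claw":-1},{"dp":[-0.454,-0.0675,-0.002],"turn":[0,0,60.8],"claw":-1},{"dp":[-0.454,-0.0675,-0.002],"turn":[0,0,60.8],"claw":-1},{"dp":[-0.454,-0.0675,-0.002],"turn":[0,0,60.8],"claw":-1},{"dp":[-0.454,-0.0675,-0.002],"turn":[0,0,60.8],"claw":-1},{"dp":[-0.454,-0.0675,-0.002],"turn":[0,0,60.8],"claw":-1},{"dp":[-0.454,-0.0675,-0.002],"turn":[0,0,60.8],"claw":-1},{"dp":[-0.454,-0.0675,-0.002],"turn":[0,0,60.8],"claw":-1}]' --grip_force 20

```text
time_s: 1.5
tcp_pos: [0.612, 0.2521, 0.2211]
ee_rot: [-0.0, 0.677, 0.736, 0.0]
ft_force: [0.5, -0.3, 0.3]
width: 1.001
grasp_force: 0.0
```

```bash
python3 - <<'E'
from h import *
from rig import bot
plan((-2,121,51))
c=bot.read_camera("wrist");cv2.imwrite("pics/w1.png",c["image"][:,:,::-1])
E
```

```text
t 1.5 rack [ -2.9 123. ] z 221.1 w 1.001 F [ 0.5 -0.3  0.3] g 0.0 q [0.22 0.46 1.24 0.   1.45 0.14]
turn [ 0.01 -0.01  0.11]
(-2, 121, 51) dp [-0.0021  0.0008  0.1701]
```

View pics/w1.png

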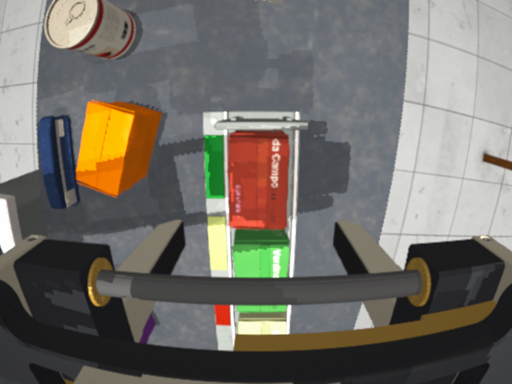

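The wrist view shows the red carton at (258,180), aligned with the fingers and centred between them. The end wall is at (258,125), and the orange block at (115,145) is well clear.

Request:
step_arm --commands '[{"dp":[-0.002,0.001,0.05],"turn":[0,0,0],"claw":-1},{"dp":[-0.002,0.001,0.09],"turn":[0,0,0],"claw":-1},{"dp":[-0.002,0.001,0.12],"turn":[0,0,0],"claw":-1},{"dp":[-0.002,0.001,0.145],"turn":[0,0,0],"claw":-1},{"dp":[-0.002,0.001,0.17],"turn":[0,0,0],"claw":-1},{"dp":[-0.002,0.001,0.17],"turn":[0,0,0],"claw":-1},{"dp":[-0.002,0.001,0.17],"turn":[0,0,0],"claw":-1},{"dp":[-0.002,0.001,0.17],"turn":[0,0,0],"claw":1},{"dp":[-0.002,0.001,0.17],"turn":[0,0,0],"claw":1},{"dp":[-0.002,0.001,0.17],"turn":[0,0,0],"claw":1},{"dp":[-0.002,0.001,0.17],"turn":[0,0,0],"claw":1},{"dp":[-0.002,0.001,0.17],"turn":[0,0,0],"claw":1},{"dp":[-0.002,0.001,0.17],"turn":[0,0,0],"claw":1},{"dp":[-0.002,0.001,0.17],"turn":[0,0,0],"claw":1}]' --grip_force 20

```text
time_s: 2.95
tcp_pos: [0.6136, 0.2487, 0.0513]
ee_rot: [-0.0, 0.678, 0.735, -0.001]
ft_force: [-5.0, -1.5, 6.3]
width: 0.668
grasp_force: 20.0
```

```bash
python3 -c "
from h import *
plan((-2,121,200),(-165,15,200),(-165,15,51-8))"
```

```text
t 3.0 rack [ -1.5 119.5] z 51.3 w 0.668 F [-5.  -1.5  6.3] g 20.0 q [0.22 0.6  1.44 0.   1.1  0.13]
turn [-0.08  0.01 -0.01]
(-2, 121, 200) dp [ 0.0015 -0.0007 -0.1487]
(-165, 15, 200) dp [-0.1045 -0.1637 -0.1485]
(-165, 15, 43) dp [-0.1045 -0.1634  0.0085]
```

Request:
step_arm --commands '[{"dp":[0,0,-0.03],"turn":[0,0,0],"claw":1},{"dp":[0,0,-0.07],"turn":[0,0,0],"claw":1},{"dp":[0,0,-0.11],"turn":[0,0,0],"claw":1},{"dp":[0,0,-0.14],"turn":[0,0,0],"claw":1},{"dp":[0,-0.02,-0.148],"turn":[0,0,0],"claw":1},{"dp":[-0.025,-0.05,-0.148],"turn":[0,0,0],"claw":1},{"dp":[-0.05,-0.085,-0.148],"turn":[0,0,0],"claw":1},{"dp":[-0.075,-0.12,-0.148],"turn":[0,0,0],"claw":1},{"dp":[-0.095,-0.15,-0.148],"turn":[0,0,0],"claw":1},{"dp":[-0.105,-0.165,-0.148],"turn":[0,0,0],"claw":1},{"dp":[-0.105,-0.165,-0.148],"turn":[0,0,0],"claw":1},{"dp":[-0.105,-0.165,-0.11],"turn":[0,0,0],"claw":1},{"dp":[-0.105,-0.165,-0.07],"turn":[0,0,0],"claw":1},{"dp":[-0.105,-0.165,-0.035],"turn":[0,0,0],"claw":1},{"dp":[-0.105,-0.165,-0.01],"turn":[0,0,0],"claw":1},{"dp":[-0.105,-0.165,0],"turn":[0,0,0],"claw":1},{"dp":[-0.105,-0.165,0.004],"turn":[0,0,0],"claw":1},{"dp":[-0.105,-0.165,0.007],"turn":[0,0,0],"claw":1},{"dp":[-0.105,-0.165,0.007],"turn":[0,0,0],"claw":1},{"dp":[-0.105,-0.165,0.007],"turn":[0,0,0],"claw":1}]'

```text
time_s: 4.95
tcp_pos: [0.4596, 0.1307, 0.0447]
ee_rot: [0.001, 0.678, 0.735, 0.001]
ft_force: [-1.1, 0.2, -2.2]
width: 0.672
grasp_force: 20.0
```

```bash
python3 -c "
from h import *
plan((-165,15,200),(-1,9,200),(-1,9,51))"
```

```text
t 5.0 rack [-164.7   14.6] z 44.7 w 0.672 F [-1.1  0.2 -2.2] g 20.0 q [ 0.04  0.33  1.93  0.    0.88 -0.04]
turn [ 0.13  0.   -0.01]
(-165, 15, 200) dp [ 4.000e-04  1.000e-04 -1.553e-01]
(-1, 9, 200) dp [-0.0055  0.1641 -0.1549]
(-1, 9, 51) dp [-0.0055  0.1637 -0.0059]
```

Request:
step_arm --commands '[{"dp":[0,0,0.001],"turn":[0,0,0],"claw":1},{"dp":[0,0,0.0015],"turn":[0,0,0],"claw":1},{"dp":[0,0,0.0015],"turn":[0,0,0],"claw":-1},{"dp":[0,0,0.0015],"turn":[0,0,0],"claw":-1},{"dp":[0,0,0.0015],"turn":[0,0,0],"claw":-1},{"dp":[0,0,0.0015],"turn":[0,0,0],"claw":-1},{"dp":[0,0,0.0015],"turn":[0,0,0],"claw":-1},{"dp":[0,0,-0.04],"turn":[0,0,0],"claw":-1},{"dp":[0,0,-0.085],"turn":[0,0,0],"claw":-1},{"dp":[0,0.03,-0.125],"turn":[0,0,0],"claw":-1},{"dp":[-0.001,0.07,-0.155],"turn":[0,0,0],"claw":-1},{"dp":[-0.003,0.11,-0.155],"turn":[0,0,0],"claw":-1},{"dp":[-0.005,0.145,-0.155],"turn":[0,0,0],"claw":-1},{"dp":[-0.0055,0.164,-0.155],"turn":[0,0,0],"claw":-1},{"dp":[-0.0055,0.164,-0.155],"turn":[0,0,0],"claw":-1},{"dp":[-0.0055,0.164,-0.155],"turn":[0,0,0],"claw":-1},{"dp":[-0.0055,0.164,-0.155],"turn":[0,0,0],"claw":-1}]'

```text
time_s: 6.65
tcp_pos: [0.6212, 0.1386, 0.1985]
ee_rot: [-0.0, 0.677, 0.736, -0.0]
ft_force: [0.0, -0.5, 0.7]
width: 1.003
grasp_force: 0.0
```

```bash
python3 - <<'E'
from h import *
from rig import bot
plan((-1,9,51))
c=bot.read_camera("scene");cv2.imwrite("pics/s2.png",cv2.resize(c["image"][130:250,140:350,::-1],None,fx=3,fy=3))
E
```

```text
t 6.7 rack [-3.   9.2] z 198.5 w 1.003 F [ 0.  -0.5  0.7] g 0.0 q [ 0.04  0.43  1.34 -0.    1.37 -0.04]
turn [-0.07 -0.    0.  ]
(-1, 9, 51) dp [-0.0002  0.0022  0.1475]
```

View pics/s2.png

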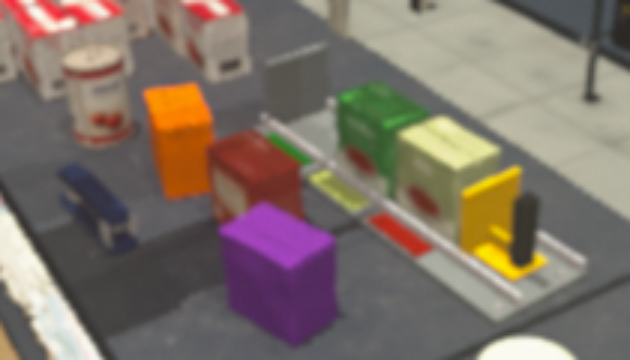

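The red carton stands upright on the table at crop (255,180), clear of the orange (180,140) and purple (278,270) blocks. Place 1, behind the green tag, is empty. Next I pick the green carton.

Request:
step_arm --commands '[{"dp":[0,0.002,0.045],"turn":[0,0,0],"claw":-1},{"dp":[0,0.002,0.08],"turn":[0,0,0],"claw":-1},{"dp":[0,0.002,0.11],"turn":[0,0,0],"claw":-1},{"dp":[0,0.002,0.135],"turn":[0,0,0],"claw":-1},{"dp":[0,0.002,0.1475],"turn":[0,0,0],"claw":-1},{"dp":[0,0.002,0.1475],"turn":[0,0,0],"claw":-1},{"dp":[0,0.002,0.1475],"turn":[0,0,0],"claw":-1},{"dp":[0,0.002,0.1475],"turn":[0,0,0],"claw":1},{"dp":[0,0.002,0.1475],"turn":[0,0,0],"claw":1},{"dp":[0,0.002,0.1475],"turn":[0,0,0],"claw":1},{"dp":[0,0.002,0.1475],"turn":[0,0,0],"claw":1},{"dp":[0,0.002,0.1475],"turn":[0,0,0],"claw":1},{"dp":[0,0.002,0.1475],"turn":[0,0,0],"claw":1},{"dp":[0,0.002,0.1475],"turn":[0,0,0],"claw":1}]'

```text
time_s: 8.1
tcp_pos: [0.6244, 0.1387, 0.0516]
ee_rot: [0.0, 0.678, 0.735, 0.0]
ft_force: [-1.8, -0.7, 5.5]
width: 0.673
grasp_force: 20.0
```

```bash
python3 -c "
from h import *
plan((0,120.5,200),(0,120.5,51))"
```

```text
t 8.1 rack [0.3 9. ] z 51.6 w 0.673 F [-1.8 -0.7  5.5] g 20.0 q [ 0.04  0.56  1.51 -0.    1.07 -0.04]
turn [ 0.01  0.   -0.01]
(0, 120.5, 200) dp [ 0.1115 -0.0003 -0.1484]
(0, 120.5, 51) dp [ 0.1115 -0.0003  0.0006]
```

Request:
step_arm --commands '[{"dp":[0,0,-0.025],"turn":[0,0,0],"claw":1},{"dp":[0,0,-0.055],"turn":[0,0,0],"claw":1},{"dp":[0.01,0,-0.06],"turn":[0,0,0],"claw":1},{"dp":[0.035,0,-0.06],"turn":[0,0,0],"claw":1},{"dp":[0.07,0,-0.06],"turn":[0,0,0],"claw":1},{"dp":[0.098,0,-0.06],"turn":[0,0,0],"claw":1},{"dp":[0.111,0,-0.06],"turn":[0,0,0],"claw":1},{"dp":[0.111,0,-0.06],"turn":[0,0,0],"claw":1},{"dp":[0.111,0,-0.06],"turn":[0,0,0],"claw":1},{"dp":[0.111,0,-0.06],"turn":[0,0,0],"claw":1},{"dp":[0.111,0,-0.035],"turn":[0,0,0],"claw":1},{"dp":[0.111,0,-0.015],"turn":[0,0,0],"claw":1},{"dp":[0.111,0,-0.006],"turn":[0,0,0],"claw":1},{"dp":[0.111,0,-0.002],"turn":[0,0,0],"claw":1},{"dp":[0.111,0,0],"turn":[0,0,0],"claw":1},{"dp":[0.111,0,0],"turn":[0,0,0],"claw":1},{"dp":[0.111,0,0],"turn":[0,0,0],"claw":1}]'

```text
time_s: 9.8
tcp_pos: [0.6162, 0.2495, 0.0522]
ee_rot: [0.001, 0.678, 0.735, 0.001]
ft_force: [-0.6, -0.8, -2.3]
width: 0.666
grasp_force: 20.0
```

```bash
python3 -c "
from h import *
plan((0,120.5,130),(0,-100,130),(0,-100,51))"
```

```text
t 9.8 rack [  1.2 120.1] z 52.2 w 0.666 F [-0.6 -0.8 -2.3] g 20.0 q [0.22 0.6  1.44 0.   1.1  0.14]
turn [ 0.12 -0.02 -0.02]
(0, 120.5, 130) dp [ 0.0004 -0.001  -0.0778]
(0, -100, 130) dp [-0.2201 -0.0009 -0.0779]
(0, -100, 51) dp [-0.2201 -0.0011  0.0011]
```

Request:
step_arm --commands '[{"dp":[0,0,0.001],"turn":[0,0,0],"claw":1},{"dp":[0,-0.001,0.001],"turn":[0,0,0],"claw":-1},{"dp":[0,-0.001,0.001],"turn":[0,0,0],"claw":-1},{"dp":[0,-0.001,0.001],"turn":[0,0,0],"claw":-1},{"dp":[0,-0.001,0.001],"turn":[0,0,0],"claw":-1},{"dp":[0,-0.001,0.001],"turn":[0,0,0],"claw":-1},{"dp":[0,-0.001,-0.04],"turn":[0,0,0],"claw":-1},{"dp":[0,-0.001,-0.08],"turn":[0,0,0],"claw":-1},{"dp":[-0.03,-0.001,-0.098],"turn":[0,0,0],"claw":-1},{"dp":[-0.075,-0.001,-0.098],"turn":[0,0,0],"claw":-1},{"dp":[-0.12,-0.001,-0.098],"turn":[0,0,0],"claw":-1},{"dp":[-0.165,-0.001,-0.098],"turn":[0,0,0],"claw":-1},{"dp":[-0.2,-0.001,-0.098],"turn":[0,0,0],"claw":-1},{"dp":[-0.22,-0.001,-0.098],"turn":[0,0,0],"claw":-1},{"dp":[-0.22,-0.001,-0.098],"turn":[0,0,0],"claw":-1},{"dp":[-0.22,-0.001,-0.098],"turn":[0,0,0],"claw":-1},{"dp":[-0.22,-0.001,-0.098],"turn":[0,0,0],"claw":-1}]'

```text
time_s: 11.5
tcp_pos: [0.6322, 0.0312, 0.1491]
ee_rot: [-0.0, 0.677, 0.736, 0.0]
ft_force: [-0.0, -0.5, 0.6]
width: 1.0
grasp_force: 0.0
```

```bash
python3 - <<'E'
from h import *
from rig import bot
plan((1,-100,51))
c=bot.read_camera("scene");cv2.imwrite("pics/s3.png",cv2.resize(c["image"][130:250,140:350,::-1],None,fx=3,fy=3))
E
```

```text
t 11.5 rack [ -0.8 -98.7] z 149.1 w 1.0 F [-0.  -0.5  0.6] g 0.0 q [-0.13  0.46  1.42  0.    1.27 -0.21]
turn [-0.01 -0.03  0.04]
(1, -100, 51) dp [-0.0013  0.0018  0.0981]
```

View pics/s3.png

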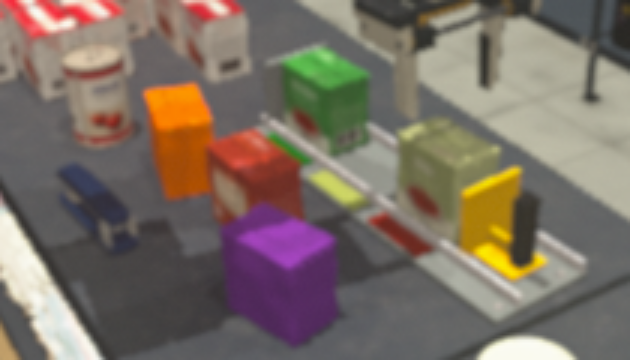

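The green carton stands upright at crop (322,100) beside the end wall, behind its tag. The olive one is at (445,180), with the stop face just behind it. Next I pick olive.

Request:
step_arm --commands '[{"dp":[-0.001,0.002,0.03],"turn":[0,0,0],"claw":-1},{"dp":[-0.001,0.002,0.06],"turn":[0,0,0],"claw":-1},{"dp":[-0.001,0.002,0.085],"turn":[0,0,0],"claw":-1},{"dp":[-0.001,0.002,0.098],"turn":[0,0,0],"claw":-1},{"dp":[-0.001,0.002,0.098],"turn":[0,0,0],"claw":-1},{"dp":[-0.001,0.002,0.098],"turn":[0,0,0],"claw":-1},{"dp":[-0.001,0.002,0.098],"turn":[0,0,0],"claw":1},{"dp":[-0.001,0.002,0.098],"turn":[0,0,0],"claw":1},{"dp":[-0.001,0.002,0.098],"turn":[0,0,0],"claw":1},{"dp":[-0.001,0.002,0.098],"turn":[0,0,0],"claw":1},{"dp":[-0.001,0.002,0.098],"turn":[0,0,0],"claw":1},{"dp":[-0.001,0.002,0.098],"turn":[0,0,0],"claw":1},{"dp":[-0.001,0.002,0.098],"turn":[0,0,0],"claw":1}]'

```text
time_s: 12.85
tcp_pos: [0.6347, 0.0291, 0.0516]
ee_rot: [0.0, 0.678, 0.735, 0.0]
ft_force: [-0.2, -0.4, 3.7]
width: 0.67
grasp_force: 20.0
```

```bash
python3 -c "
from h import *
plan((0,10,51))"
```

```text
t 12.8 rack [   1.6 -101.1] z 51.6 w 0.67 F [-0.2 -0.4  3.7] g 20.0 q [-0.13  0.55  1.52 -0.    1.07 -0.21]
turn [ 0.04  0.01 -0.01]
(0, 10, 51) dp [ 0.1111 -0.0016  0.0006]
```

Request:
step_arm --commands '[{"dp":[0,0,-0.025],"turn":[0,0,0],"claw":1},{"dp":[0,0,-0.055],"turn":[0,0,0],"claw":1},{"dp":[0.01,-0.001,-0.06],"turn":[0,0,0],"claw":1},{"dp":[0.035,-0.0015,-0.06],"turn":[0,0,0],"claw":1},{"dp":[0.07,-0.0015,-0.06],"turn":[0,0,0],"claw":1},{"dp":[0.098,-0.0015,-0.06],"turn":[0,0,0],"claw":1},{"dp":[0.1095,-0.0015,-0.06],"turn":[0,0,0],"claw":1},{"dp":[0.1095,-0.0015,-0.06],"turn":[0,0,0],"claw":1},{"dp":[0.1095,-0.0015,-0.06],"turn":[0,0,0],"claw":1},{"dp":[0.1095,-0.0015,-0.06],"turn":[0,0,0],"claw":1},{"dp":[0.1095,-0.0015,-0.035],"turn":[0,0,0],"claw":1},{"dp":[0.1095,-0.0015,-0.015],"turn":[0,0,0],"claw":1},{"dp":[0.1095,-0.0015,-0.006],"turn":[0,0,0],"claw":1},{"dp":[0.1095,-0.0015,-0.002],"turn":[0,0,0],"claw":1},{"dp":[0.1095,-0.0015,0.001],"turn":[0,0,0],"claw":1},{"dp":[0.1095,-0.0015,0.001],"turn":[0,0,0],"claw":1},{"dp":[0.1095,-0.0015,0.001],"turn":[0,0,0],"claw":1}]'

```text
time_s: 14.55
tcp_pos: [0.6247, 0.1377, 0.0517]
ee_rot: [0.001, 0.678, 0.735, 0.0]
ft_force: [-1.5, -1.7, 2.5]
width: 0.671
grasp_force: 20.0
```

```bash
python3 -c "
from h import *
plan((-164,15,150),(-164,15,43))"
```

```text
t 14.6 rack [0.4 8. ] z 51.7 w 0.671 F [-1.5 -1.7  2.5] g 20.0 q [ 0.04  0.56  1.51 -0.    1.07 -0.04]
turn [ 0.1   0.04 -0.02]
(-164, 15, 150) dp [ 0.0069 -0.1643 -0.0986]
(-164, 15, 43) dp [ 0.007  -0.1645  0.0084]
```

Request:
step_arm --commands '[{"dp":[0,0,0],"turn":[0,0,0],"claw":-1},{"dp":[0,0,0],"turn":[0,0,0],"claw":-1},{"dp":[0,0,0],"turn":[0,0,0],"claw":-1},{"dp":[0,0,0],"turn":[0,0,0],"claw":-1},{"dp":[0,0,0],"turn":[0,0,0],"claw":-1},{"dp":[0,0,-0.04],"turn":[0,0,0],"claw":-1},{"dp":[0,0,-0.08],"turn":[0,0,0],"claw":-1},{"dp":[0,-0.03,-0.099],"turn":[0,0,0],"claw":-1},{"dp":[0.003,-0.07,-0.099],"turn":[0,0,0],"claw":-1},{"dp":[0.006,-0.11,-0.099],"turn":[0,0,0],"claw":-1},{"dp":[0.007,-0.145,-0.099],"turn":[0,0,0],"claw":-1},{"dp":[0.007,-0.165,-0.099],"turn":[0,0,0],"claw":-1},{"dp":[0.007,-0.165,-0.099],"turn":[0,0,0],"claw":-1},{"dp":[0.007,-0.165,-0.099],"turn":[0,0,0],"claw":-1},{"dp":[0.007,-0.165,-0.099],"turn":[0,0,0],"claw":-1}]'

```text
time_s: 16.05
tcp_pos: [0.4604, 0.1317, 0.1494]
ee_rot: [0.001, 0.678, 0.735, 0.001]
ft_force: [0.2, 0.3, -0.7]
width: 1.003
grasp_force: 0.0
```

```bash
python3 - <<'E'
from h import *
from rig import bot
plan((-165,14.6,43.5))
c=bot.read_camera("scene");cv2.imwrite("pics/s4.png",cv2.resize(c["image"][130:250,140:350,::-1],None,fx=3,fy=3))
E
```

```text
t 16.1 rack [-163.7   15.4] z 149.4 w 1.003 F [ 0.2  0.3 -0.7] g 0.0 q [ 0.05  0.19  1.8   0.    1.15 -0.04]
turn [ 0.09  0.   -0.02]
(-165, 14.6, 43.5) dp [-0.0008 -0.0014  0.1059]
```

View pics/s4.png

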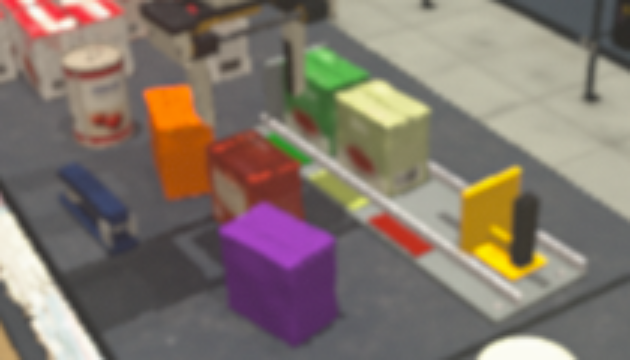

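The olive carton is upright in place 2 at crop (385,135), and place 3, behind the red tag (400,235), is free. The fingers are over the red carton (255,180), so I pick it now.

Request:
step_arm --commands '[{"dp":[-0.001,-0.001,0.03],"turn":[0,0,0],"claw":-1},{"dp":[-0.001,-0.001,0.065],"turn":[0,0,0],"claw":-1},{"dp":[-0.001,-0.001,0.09],"turn":[0,0,0],"claw":-1},{"dp":[-0.001,-0.001,0.106],"turn":[0,0,0],"claw":-1},{"dp":[-0.001,-0.001,0.106],"turn":[0,0,0],"claw":-1},{"dp":[-0.001,-0.001,0.106],"turn":[0,0,0],"claw":-1},{"dp":[-0.001,-0.001,0.106],"turn":[0,0,0],"claw":1},{"dp":[-0.001,-0.001,0.106],"turn":[0,0,0],"claw":1},{"dp":[-0.001,-0.001,0.106],"turn":[0,0,0],"claw":1},{"dp":[-0.001,-0.001,0.106],"turn":[0,0,0],"claw":1},{"dp":[-0.001,-0.001,0.106],"turn":[0,0,0],"claw":1},{"dp":[-0.001,-0.001,0.106],"turn":[0,0,0],"claw":1},{"dp":[-0.001,-0.001,0.106],"turn":[0,0,0],"claw":1}]'

```text
time_s: 17.4
tcp_pos: [0.4587, 0.1307, 0.0437]
ee_rot: [0.0, 0.678, 0.735, 0.001]
ft_force: [0.3, 0.5, 5.3]
width: 0.671
grasp_force: 20.0
```

```bash
python3 -c "
from h import *
plan((0,-103,200),(0,-103,51))"
```

```text
t 17.4 rack [-165.6   14.6] z 43.7 w 0.671 F [0.3 0.5 5.3] g 20.0 q [ 0.04  0.33  1.93  0.    0.88 -0.04]
turn [ 0.08  0.   -0.01]
(0, -103, 200) dp [-0.1175  0.1658 -0.1561]
(0, -103, 51) dp [-0.1175  0.1656 -0.0071]
```

Request:
step_arm --commands '[{"dp":[0,0,-0.03],"turn":[0,0,0],"claw":1},{"dp":[0,0,-0.07],"turn":[0,0,0],"claw":1},{"dp":[0,0,-0.115],"turn":[0,0,0],"claw":1},{"dp":[-0.01,0.005,-0.15],"turn":[0,0,0],"claw":1},{"dp":[-0.03,0.03,-0.156],"turn":[0,0,0],"claw":1},{"dp":[-0.06,0.065,-0.156],"turn":[0,0,0],"claw":1},{"dp":[-0.09,0.105,-0.156],"turn":[0,0,0],"claw":1},{"dp":[-0.11,0.14,-0.156],"turn":[0,0,0],"claw":1},{"dp":[-0.1175,0.16,-0.156],"turn":[0,0,0],"claw":1},{"dp":[-0.1175,0.1655,-0.156],"turn":[0,0,0],"claw":1},{"dp":[-0.1175,0.1655,-0.156],"turn":[0,0,0],"claw":1},{"dp":[-0.1175,0.1655,-0.156],"turn":[0,0,0],"claw":1},{"dp":[-0.1175,0.1655,-0.156],"turn":[0,0,0],"claw":1}]'

```text
time_s: 18.7
tcp_pos: [0.6313, 0.0279, 0.1992]
ee_rot: [-0.0, 0.677, 0.736, -0.0]
ft_force: [-0.1, -0.3, -2.8]
width: 0.669
grasp_force: 20.0
```

```bash
python3 - <<'E'
from h import *
from rig import bot
plan((0,-103,51))
c=bot.read_camera("scene");np.savez("s5.npz",**c);P=cloud(c)
Q=(P[...,:2]-O)@RK*1000
# cartons in rack frame (top faces visible)
for n in("green","olive"):
    X=find(c,n,.09,.115,(.55,.7,-.1,.3),.102);q=(X[:,:2]-O)@RK*1000;print(n,np.percentile(q,[2,98],axis=0).round(1))
cv2.imwrite("pics/s5.png",cv2.resize(c["image"][110:250,140:350,::-1],None,fx=3,fy=3))
E
```

```text
t 18.7 rack [  -1.9 -102. ] z 199.2 w 0.669 F [-0.1 -0.3 -2.8] g 20.0 q [-0.13  0.42  1.35  0.    1.37 -0.22]
turn [-0.06 -0.01  0.05]
(0, -103, 51) dp [-0.001   0.0021  0.1482]
green [[-42.2  64.9]
 [ 26.3 161. ]]
olive [[-33.5 -36.8]
 [ 26.4  53.5]]
```

View pics/s5.png

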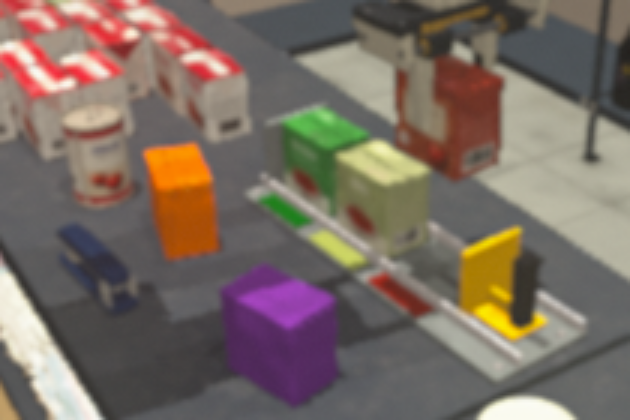

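The red carton hangs level from the gripper at crop (450,110), above its empty place. Green (325,145) and olive (383,190) are upright and unmoved, so I lower it.

Request:
step_arm --commands '[{"dp":[-0.001,0.002,0.03],"turn":[0,0,0],"claw":1},{"dp":[-0.001,0.002,0.06],"turn":[0,0,0],"claw":1},{"dp":[-0.001,0.002,0.09],"turn":[0,0,0],"claw":1},{"dp":[-0.001,0.002,0.115],"turn":[0,0,0],"claw":1},{"dp":[-0.001,0.002,0.133],"turn":[0,0,0],"claw":1},{"dp":[-0.001,0.002,0.142],"turn":[0,0,0],"claw":1},{"dp":[-0.001,0.002,0.146],"turn":[0,0,0],"claw":1},{"dp":[-0.001,0.002,0.148],"turn":[0,0,0],"claw":1},{"dp":[-0.001,0.002,0.148],"turn":[0,0,0],"claw":1},{"dp":[-0.001,0.002,0.148],"turn":[0,0,0],"claw":1}]'

```text
time_s: 19.75
tcp_pos: [0.6354, 0.0261, 0.0523]
ee_rot: [0.001, 0.678, 0.735, 0.001]
ft_force: [0.4, -0.6, -3.0]
width: 0.67
grasp_force: 20.0
```

```bash
python3 -c "
from h import *
plan((0,-103,51))"
```

```text
t 19.8 rack [   2.  -104.1] z 52.3 w 0.67 F [ 0.4 -0.6 -3. ] g 20.0 q [-0.13  0.55  1.52  0.    1.07 -0.22]
turn [ 0.11  0.02 -0.01]
(0, -103, 51) dp [ 0.0011 -0.002   0.0013]
```

Request:
step_arm --commands '[{"dp":[0.001,-0.002,0.0005],"turn":[0,0,0],"claw":1},{"dp":[0.001,-0.002,0.0015],"turn":[0,0,0],"claw":1},{"dp":[0.001,-0.002,0.0015],"turn":[0,0,0],"claw":-1},{"dp":[0.001,-0.002,0.0015],"turn":[0,0,0],"claw":-1},{"dp":[0.001,-0.002,0.0015],"turn":[0,0,0],"claw":-1},{"dp":[0.001,-0.002,0.0015],"turn":[0,0,0],"claw":-1},{"dp":[0.001,-0.002,0.0015],"turn":[0,0,0],"claw":-1},{"dp":[0.001,-0.002,-0.04],"turn":[0,0,0],"claw":-1},{"dp":[0.001,-0.002,-0.08],"turn":[0,0,0],"claw":-1},{"dp":[-0.02,-0.002,-0.11],"turn":[0,0,0],"claw":-1},{"dp":[-0.06,-0.002,-0.13],"turn":[0,0,0],"claw":-1},{"dp":[-0.095,-0.002,-0.13],"turn":[0,0,0],"claw":-1},{"dp":[-0.112,-0.002,-0.13],"turn":[0,0,0],"claw":-1},{"dp":[-0.112,-0.002,-0.13],"turn":[0,0,0],"claw":-1},{"dp":[-0.112,-0.002,-0.13],"turn":[0,0,0],"claw":-1},{"dp":[-0.112,-0.002,-0.13],"turn":[0,0,0],"claw":-1}]'

```text
time_s: 21.35
tcp_pos: [0.6414, -0.0839, 0.1804]
ee_rot: [-0.001, 0.677, 0.736, -0.0]
ft_force: [0.2, -0.4, -1.0]
width: 1.0
grasp_force: 0.0
```

```bash
python3 - <<'E'
from h import *
from rig import bot
plan((-1,-217,55))
c=bot.read_camera("top");np.savez("t6.npz",**c)
a=bot.read_camera("wrist")["image"]
cv2.imwrite("pics/t6.png",np.vstack([cv2.resize(c["image"][140:210,130:330,::-1],(800,280)),cv2.resize(a[90:384,:,::-1],(557,320)).__class__ and cv2.copyMakeBorder(cv2.resize(a[90:384,:,::-1],(557,320)),0,0,0,243,0)]))
E
```

```text
t 21.4 rack [  -1.1 -214.2] z 180.4 w 1.0 F [ 0.2 -0.4 -1. ] g 0.0 q [-0.3   0.46  1.34  0.    1.35 -0.39]
turn [-0.09 -0.07  0.06]
(-1, -217, 55) dp [-0.003   0.0003  0.1254]
```

View pics/t6.png

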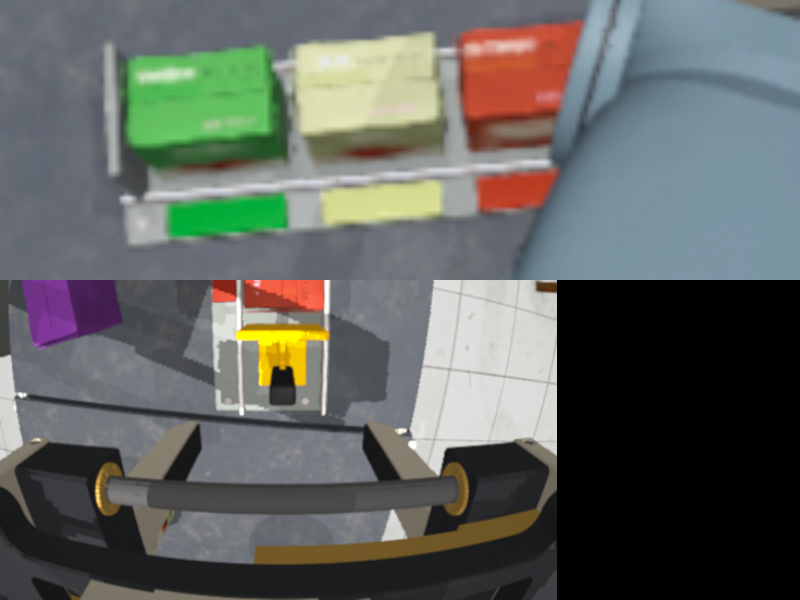

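All three cartons are upright behind their own tags: green at (205,105), olive at (370,90), red at (520,85) in the top strip. In the wrist strip the stop's black post is centred between the fingers at (283,380). Next I grip the post.

Request:
step_arm --commands '[{"dp":[-0.0045,0,0.03],"turn":[0,0,0],"claw":-1},{"dp":[-0.0045,0,0.06],"turn":[0,0,0],"claw":-1},{"dp":[-0.0045,0,0.09],"turn":[0,0,0],"claw":-1},{"dp":[-0.0045,0,0.112],"turn":[0,0,0],"claw":-1},{"dp":[-0.0045,0,0.125],"turn":[0,0,0],"claw":-1},{"dp":[-0.0045,0,0.125],"turn":[0,0,0],"claw":-1},{"dp":[-0.0045,0,0.125],"turn":[0,0,0],"claw":-1},{"dp":[-0.0045,0,0.125],"turn":[0,0,0],"claw":1},{"dp":[-0.0045,0,0.125],"turn":[0,0,0],"claw":1},{"dp":[-0.0045,0,0.125],"turn":[0,0,0],"claw":1},{"dp":[-0.0045,0,0.125],"turn":[0,0,0],"claw":1},{"dp":[-0.0045,0,0.125],"turn":[0,0,0],"claw":1},{"dp":[-0.0045,0,0.125],"turn":[0,0,0],"claw":1},{"dp":[-0.0045,0,0.125],"turn":[0,0,0],"claw":1},{"dp":[-0.0045,0,0.125],"turn":[0,0,0],"claw":1},{"dp":[-0.0045,0,0.125],"turn":[0,0,0],"claw":1}]' --grip_force 20

```text
time_s: 23.05
tcp_pos: [0.6422, -0.0901, 0.0561]
ee_rot: [-0.0, 0.678, 0.735, -0.0]
ft_force: [-0.7, -0.8, 0.1]
width: 0.276
grasp_force: 0.0
```

```bash
python3 -c "
from h import *
plan((0,-172,55))"
```

```text
t 23.1 rack [  -0.8 -220.5] z 56.1 w 0.276 F [-0.7 -0.8  0.1] g 0.0 q [-0.31  0.57  1.48 -0.    1.09 -0.39]
turn [-0.01 -0.   -0.01]
(0, -172, 55) dp [0.0485 0.0008 0.0011]
```

Request:
step_arm --commands '[{"dp":[0,0,0],"turn":[0,0,0],"claw":1},{"dp":[0,0,0],"turn":[0,0,0],"claw":1},{"dp":[0,0,0],"turn":[0,0,0],"claw":1},{"dp":[0,0,0],"turn":[0,0,0],"claw":1},{"dp":[0.002,0,0],"turn":[0,0,0],"claw":1},{"dp":[0.004,0,0],"turn":[0,0,0],"claw":1},{"dp":[0.006,0,0],"turn":[0,0,0],"claw":1},{"dp":[0.008,0,0],"turn":[0,0,0],"claw":1},{"dp":[0.01,0,0],"turn":[0,0,0],"claw":1},{"dp":[0.012,0,0],"turn":[0,0,0],"claw":1},{"dp":[0.014,0,0],"turn":[0,0,0],"claw":1},{"dp":[0.016,0,0],"turn":[0,0,0],"claw":1},{"dp":[0.018,0,0],"turn":[0,0,0],"claw":1},{"dp":[0.02,0,0],"turn":[0,0,0],"claw":1},{"dp":[0.022,0,0],"turn":[0,0,0],"claw":1},{"dp":[0.024,0,0],"turn":[0,0,0],"claw":1},{"dp":[0.026,0,0],"turn":[0,0,0],"claw":1},{"dp":[0.028,0,0],"turn":[0,0,0],"claw":1},{"dp":[0.03,0,0],"turn":[0,0,0],"claw":1}]'

```text
time_s: 24.95
tcp_pos: [0.64, -0.0613, 0.0561]
ee_rot: [0.001, 0.678, 0.735, -0.001]
ft_force: [2.7, -7.1, -4.0]
width: 0.24
grasp_force: 20.0
```

```bash
python3 - <<'E'
from h import *
from rig import bot
plan((0,-172,55))
s=bot.observe();print("F rack",s["ft_force"][:2]@RK)
E
```

```text
t 24.9 rack [  -0.6 -191.6] z 56.1 w 0.24 F [ 2.7 -7.1 -4. ] g 20.0 q [-0.27  0.56  1.49 -0.    1.09 -0.35]
turn [ 0.02  0.1  -0.02]
(0, -172, 55) dp [0.0196 0.0006 0.0011]
F rack [ 2.06298754 -7.30712756]
```

Request:
step_arm --commands '[{"dp":[0.002,0,0],"turn":[0,0,0],"claw":1},{"dp":[0.004,0,0],"turn":[0,0,0],"claw":1},{"dp":[0.006,0,0],"turn":[0,0,0],"claw":1},{"dp":[0.008,0,0],"turn":[0,0,0],"claw":1},{"dp":[0.01,0,0],"turn":[0,0,0],"claw":1},{"dp":[0.012,0,0],"turn":[0,0,0],"claw":1},{"dp":[0.013,0,0],"turn":[0,0,0],"claw":1}]'

```text
time_s: 25.65
tcp_pos: [0.639, -0.049, 0.0562]
ee_rot: [0.001, 0.678, 0.735, -0.001]
ft_force: [3.0, -9.3, -4.4]
width: 0.237
grasp_force: 20.0
```

```bash
cat > f.py <<'E'
from h import *
from rig import bot
plan()
s=bot.observe();print("F rack",s["ft_force"][:2]@RK)
E
python3 f.py
```

```text
t 25.6 rack [  -0.6 -179.2] z 56.2 w 0.237 F [ 3.  -9.3 -4.4] g 20.0 q [-0.25  0.56  1.5  -0.    1.08 -0.33]
turn [ 0.02  0.15 -0.02]
F rack [ 2.25375504 -9.53959468]
```

Force is building (more cartons moving). Now in small increments.

Request:
step_arm --commands '[{"dp":[0.001,0,0],"turn":[0,0,0],"claw":1},{"dp":[0.002,0,0],"turn":[0,0,0],"claw":1},{"dp":[0.003,0,0],"turn":[0,0,0],"claw":1},{"dp":[0.003,0,0],"turn":[0,0,0],"claw":1}]'

```text
time_s: 26.05
tcp_pos: [0.6387, -0.046, 0.0561]
ee_rot: [0.001, 0.678, 0.735, -0.001]
ft_force: [3.5, -8.8, -4.3]
width: 0.235
grasp_force: 20.0
```

```bash
python3 f.py
```

```text
t 26.1 rack [  -0.6 -176.3] z 56.1 w 0.235 F [ 3.5 -8.8 -4.3] g 20.0 q [-0.24  0.56  1.5  -0.    1.08 -0.32]
turn [ 0.02  0.14 -0.02]
F rack [ 2.74289534 -9.01104637]
```

Request:
step_arm --commands '[{"dp":[0.001,0,0],"turn":[0,0,0],"claw":1},{"dp":[0.002,0,0],"turn":[0,0,0],"claw":1},{"dp":[0.002,0,0],"turn":[0,0,0],"claw":1}]'

```text
time_s: 26.35
tcp_pos: [0.6387, -0.045, 0.0562]
ee_rot: [0.002, 0.678, 0.735, -0.001]
ft_force: [3.0, -11.4, -4.3]
width: 0.238
grasp_force: 20.0
```

```bash
python3 f.py
```

```text
t 26.4 rack [  -0.6 -175.2] z 56.2 w 0.238 F [  3.  -11.4  -4.3] g 20.0 q [-0.24  0.56  1.5  -0.    1.08 -0.32]
turn [ 0.02  0.22 -0.03]
F rack [  2.0727895  -11.56971194]
```

Request:
step_arm --commands '[{"dp":[0.001,0,0],"turn":[0,0,0],"claw":1},{"dp":[0.001,0,0],"turn":[0,0,0],"claw":1}]'

```text
time_s: 26.55
tcp_pos: [0.6387, -0.0449, 0.0562]
ee_rot: [0.002, 0.678, 0.735, -0.002]
ft_force: [2.9, -13.8, -4.4]
width: 0.234
grasp_force: 20.0
```

```bash
python3 - <<'E'
exec(open("f.py").read())
c=bot.read_camera("scene");t=bot.read_camera("top")
cv2.imwrite("pics/p7.png",np.vstack([cv2.resize(t["image"][140:210,130:330,::-1],(800,280)),cv2.resize(c["image"][140:235,210:350,::-1],(471,320),interpolation=2).copy() if 0 else cv2.copyMakeBorder(cv2.resize(c["image"][140:235,210:350,::-1],(471,320),interpolation=2),0,0,0,329,0)]))
E
```

```text
t 26.6 rack [  -0.6 -175.2] z 56.2 w 0.234 F [  2.9 -13.8  -4.4] g 20.0 q [-0.24  0.56  1.5  -0.01  1.08 -0.32]
turn [ 0.02  0.3  -0.03]
F rack [  1.79766301 -14.04256036]
```

View pics/p7.png

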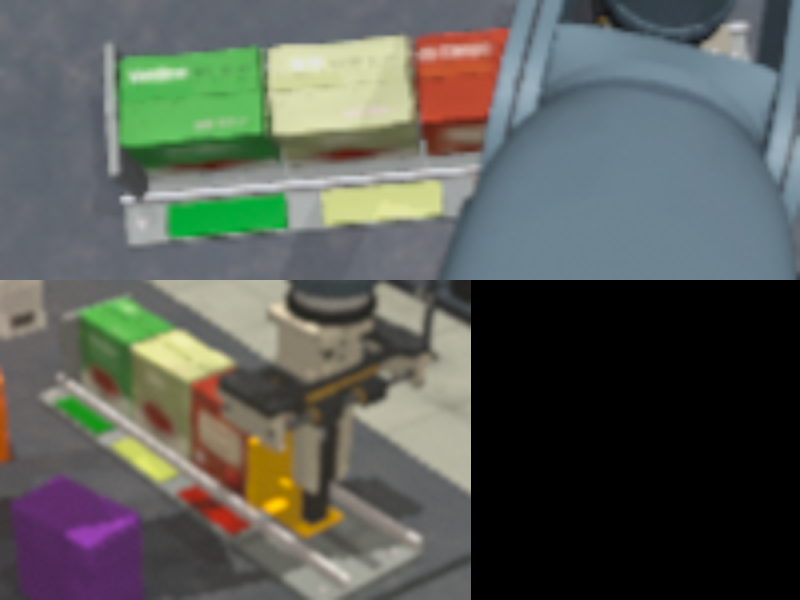

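Every gap has closed: green touches the end wall at (118,110), the three cartons touch one another, and the stop face is against red at (250,450). The last 1 mm of command gave no motion, only about 2.5 N more force, so the row is packed. I ease off, release and withdraw.

Request:
step_arm --commands '[{"dp":[-0.0015,0,0],"turn":[0,0,0],"claw":1},{"dp":[-0.0015,0,0],"turn":[0,0,0],"claw":-1},{"dp":[-0.0015,0,0],"turn":[0,0,0],"claw":-1},{"dp":[-0.0015,0,0],"turn":[0,0,0],"claw":-1},{"dp":[-0.0015,0,0],"turn":[0,0,0],"claw":-1},{"dp":[-0.0015,0,0],"turn":[0,0,0],"claw":-1},{"dp":[-0.0015,0,0],"turn":[0,0,0],"claw":-1},{"dp":[-0.0015,0,0],"turn":[0,0,0],"claw":-1},{"dp":[-0.0015,0,-0.03],"turn":[0,0,0],"claw":-1},{"dp":[-0.0015,0,-0.07],"turn":[0,0,0],"claw":-1},{"dp":[-0.0015,0,-0.11],"turn":[0,0,0],"claw":-1},{"dp":[-0.0015,0,-0.15],"turn":[0,0,0],"claw":-1},{"dp":[-0.0015,-0.05,-0.18],"turn":[0,0,0],"claw":-1},{"dp":[-0.0015,-0.1,-0.18],"turn":[0,0,0],"claw":-1},{"dp":[-0.0015,-0.15,-0.18],"turn":[0,0,0],"claw":-1},{"dp":[-0.0015,-0.2,-0.18],"turn":[0,0,0],"claw":-1},{"dp":[-0.0015,-0.25,-0.18],"turn":[0,0,0],"claw":-1},{"dp":[-0.0015,-0.25,-0.18],"turn":[0,0,0],"claw":-1},{"dp":[-0.0015,-0.25,-0.18],"turn":[0,0,0],"claw":-1}]'

```text
time_s: 28.55
tcp_pos: [0.3886, -0.0633, 0.2368]
ee_rot: [0.001, 0.678, 0.735, 0.0]
ft_force: [0.9, -0.9, 0.2]
width: 1.002
grasp_force: 0.0
```

```bash
python3 - <<'E'
exec(open("f.py").read())
c=bot.read_camera("scene");t=bot.read_camera("top");np.savez("t8.npz",**t)
for n in("green","olive","red"):
    X=find(t,n,.09,.13,(.5,.75,-.2,.4),.102)
    q=(X[:,:2]-O)@RK*1000;print(n,np.percentile(q,[2,98],axis=0).round(1).tolist())
P=cloud(t)
for y0,y1,x0,x1 in((.35,.45,.36,.46),(-.35,-.15,.4,.6)):
    for Z in(cloud(load("top0.npz")),P):
        m=(Z[...,2]>.1)&(Z[...,2]<.125)&(Z[...,0]>x0)&(Z[...,0]<x1)&(Z[...,1]>y0)&(Z[...,1]<y1);print("tin",Z[m].mean(0).round(3))
cv2.imwrite("pics/p8.png",np.vstack([cv2.resize(t["image"][140:210,130:330,::-1],(800,280)),cv2.copyMakeBorder(cv2.resize(c["image"][140:235,210:350,::-1],(471,320),interpolation=2),0,0,0,329,0)]))
E
```

```text
t 28.6 rack [-251.3 -173. ] z 236.8 w 1.002 F [ 0.9 -0.9  0.2] g 0.0 q [-0.45 -0.05  1.84  0.    1.35 -0.53]
turn [ 0.11  0.05 -0.09]
F rack [ 0.84566824 -1.01996751]
green [[-29.4, 79.3], [30.9, 170.2]]
olive [[-29.0, -17.4], [30.1, 71.7]]
red [[-30.5, -115.2], [29.0, -26.6]]
tin [0.395 0.421 0.106]
tin [0.395 0.421 0.106]
tin [ 0.474 -0.288  0.111]
tin [ 0.504 -0.297  0.111]
```

View pics/p8.png

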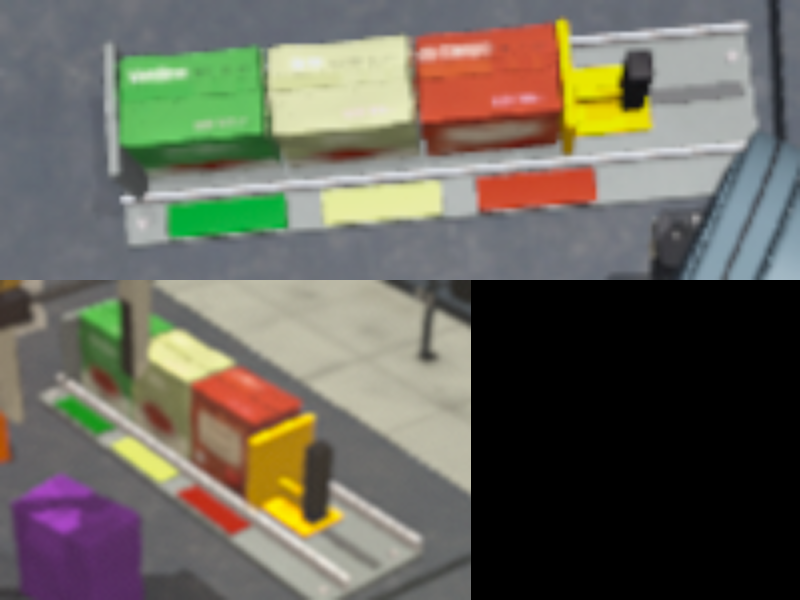

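The row is snug: green at (195,105), olive (345,90), red (490,85), with the stop plate at (565,85) touching red. Tin b's reading in the top view may be affected by the arm covering it, so I check it in the scene view.

```bash
python3 - <<'E'
from h import *
from rig import bot
a=load("scene0.npz");c=bot.read_camera("scene")
for n,(y,x) in dict(tinb=(slice(235,305),slice(290,340)),tina=(slice(143,182),slice(160,186)),purple=(slice(195,245),slice(210,255)),orange=(slice(155,198),slice(185,216))).items():
    d=np.abs(a["image"][y,x].astype(int)-c["image"][y,x]).max(2);z=np.abs(a["z_map"][y,x]-c["z_map"][y,x])
    print(n,"frac changed",(d>40).mean().round(3),"depth changed",(z>.008).mean().round(3))
cv2.imwrite("pics/d9.png",c["image"][:,:,::-1])
E
```

```text
tinb frac changed 0.0 depth changed 0.008
tina frac changed 0.0 depth changed 0.042
purple frac changed 0.127 depth changed 0.009
orange frac changed 0.048 depth changed 0.196
```

View pics/d9.png

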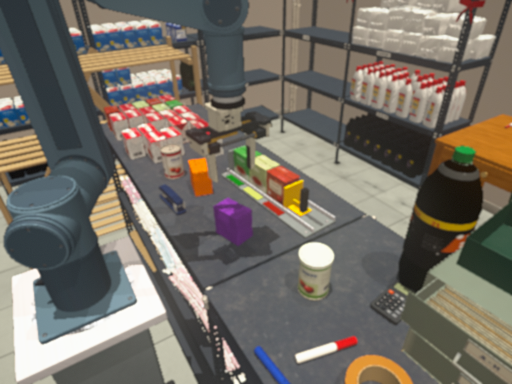

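Tin b (315,270) and tin a (172,160) have not moved. The orange (200,177) and purple (233,221) blocks are also in place, and the gripper hangs free above the table. I hand in.

```bash
python3 -c "
from rig import bot
print(bot.job_done())"
```

```text
the job is handed in; nothing more can be done
None
```

The job is handed in at about 29 s on the robot's clock: each of the three cartons stands upright behind its own tag, the row is packed snug against the end wall by the yellow stop, and neither tin moved; the last push on the stop peaked at about 14 N, slightly over the stated 5 to 12 N.

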